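# Tighten the bench vise and prove that it holds

### The arm

A 6-joint arm with a two-finger parallel gripper is mounted at the origin on the work surface. World frame = base frame: x ahead of the robot, y to its left, z up, the work surface at z = 0. Lengths are in m, angles in rad, forces in N, time in s.
With the tool pointing down it reaches from about 0.35 to 0.85 m from the base axis. Payload 8.1 kg.
Tool frame: the origin (TCP) lies on the centre line of the jaws, within the pads' length; the fingertips stand 17 mm ahead of it and the grasp point (between the pads) lies 2 mm behind it (arm.nose_length is the distance from the TCP to the fingertips, in m); z points along the fingers, y is the direction in which the jaws open and shut (so a half turn about z gives the same grasp; the last joint's range is limited). The gripper opens to 93 mm and grips with 3 to 60 N. Pads are 15 mm wide; open, the fingers measure 128 mm over their backs; the gripper's body (75 mm by 188 mm) begins 65 mm behind the grasp point.
Start: joints at [-0.085, 0.13, 1.488, -0, 1.523, -0.085], TCP at [0.6, 0, 0.236] pointing down, gripper open.
Joint ranges: [-2.96, 2.96], [-0.89, 2.26], [0.02, 2.5], [-1.34, 4.48], [0, 2.73], [-2.66, 2.66]. Speed limits (rad/s): [2.39, 2.39, 2.79, 3.14, 3.14, 3.14].

### API

Orientations are given as a 3x3 rotation matrix whose columns are the frame's x, y, z axes.
In Python, from cell import state, vision, arm, finder gives the robot as it stands.
- The arm moves only by the shell command python3 -m creep 'ROWS' [FORCE]. ROWS is JSON, a list of rows, each a list of 3 entries, a list of its own where there are three numbers: the shift along the tool's x, y, z in cm, then the turn, a rotation vector about the tool's x, y, z in rad, then the opening in per cent of the stroke, from 0 (shut) to 100 (fully open). A call has exactly 10 rows; each row shifts and turns the commanded pose from where the row before left it, along the tool's axes as they then stand; what a row does not reach is not made up. A row lasts 1/10 s, in which the tool goes at most 50 mm and 8.59 degrees, less where a joint would pass 70% of its speed; a pose out of reach is approached as far as the arm can. A call is refused whole if a number of a shift passes 5 or a number of a turn 0.15, either way. A call with a gripper value outside its range is refused whole. The fingers move at their own pace and stop on an object; FORCE is the grip in N (left out, the last holds). Time passes only in rows, so rows that do not move let the fingers close, or fill a call up. It gives the time, the measured TCP pose, the force and the opening at its end, in the units of the state.
- state(): the state, without advancing time (a new reading comes with each control period).
- vision.read_camera(name): name is "scene" or "side" or "wrist"; returns (picture, depth): 480x640x3 uint8, blue, green, red; 480x640 float32, m along the optical axis (not along the pixel's ray), 0 where there is no reading.
- vision.calibration(name): a dict with "fovy" (degrees; the focal length in pixels is half the picture's height over the tangent of half this angle, whatever the lens; pixels are square), "cx", "cy" (the principal point, pixels), "k1" (the pictures are not rectified: a ray, as slopes to the right and down, at radius r is drawn at 1 + k1 r^2 times it, then the intrinsics apply), "eye" and "orientation" of the camera in the world. Camera axes: x right, y down, z forward; pixel columns grow to the right and rows downward; lengths in m; the calibration is good to about 2 mm. A picture is of the moment at which its call begins: read the wrist's pose just before it. calibration takes no time and is no camera call; for the wrist camera it gives the pose at the moment of the call.
- arm.sign_off(): hands the job in, once; it reports no verdict.
Trained networks look in the newest picture that a camera, given by its name, has taken for a name from the list of things; names that differ only in an ending like _2 or _b are one class to them, and where a whole thing is asked for, a point or a joint stands for the part that bears it (a point fixed in the world has none). Each returns a list of dicts, best first, with "confidence" (0 to 1); they miss things now and then, are a little off and sometimes report something else, mostly with a low value. They report only what shows in the picture. A call takes as long as a camera call. They do not tell look-alikes from the thing itself.
- finder.recognise(camera, name): "point" ([x, y, z] in m, in world coordinates, good to about 4 mm: the middle of the surface that is visible of it).
- finder.trace(camera, name): "mask" (480x640 bool, what is visible of it).
- finder.landmark_of(camera, name): "point" ([x, y, z] in m, in world coordinates, good to about 4 mm: a listed point, or the origin of a listed thing).
The state is a dict: "t": time; "joints": joint angles; "qvel": joint speeds; "effort": joint torques, N m; "tcp_pos": TCP position; "tool_rot": TCP orientation; "ft_force": force on the tool from outside, world axes, zero at the start; "ft_torque": the same for the moment, N m; "width": opening from 0.0 (shut) to 1.0 (fully open).
Only numpy, scipy, OpenCV 4.12 (cv2) and the standard library are available. Lean on these libraries where they do the work, as an engineer would, in place of code of your own. Each camera call takes 0.05 s, during which the arm holds its last target.

### The job

Clamp the loose aluminium bar in the bench vise: press the ball at the tightening end of the screw handle down until the screw bites, then lean on that ball with about 15 N for two seconds without its turning any further, never with as much as 25 N. After that push on the bar's projecting end with about 8 N for a second to check that it does not slip (never with as much as 20 N), and let go of everything. Leave the file, the square and the oil can where they lie.

Things in the scene. Friction and masses are not known exactly. Their poses are not given: they have to be found in the camera images.
- vise: grey cast-iron bench vise, 80 mm wide steel jaws, bolted to the bench. Origin: centre of its base's underside, on the bench; axes: -x towards the screw handle (front), y along the jaws, z up. Jaw tops at z 142 mm, jaws from y -40 to 40 mm, castings from x -98 to 103 mm. The screw's axis runs along x at z 95 mm; the handle bar turns in the plane x = -116 mm
- handle: the vise's screw handle: 31 mm thick steel head with a 9 mm bar, a 16 mm ball at either end. Origin: on the screw's axis, amid the bar; y along the bar, x along the axis. The tightening end turns down easily (3 to 4 N at its ball) by 26 to 40 degrees till the screw bites, between 3 degrees above and 20 below level: only force tells where. Beyond that it only springs, 6 to 7 N per mm
- grip: tightening end of the handle: the steel ball, 16 mm across, on the vise's -y side (to the right of one who faces the handle), with the bar's outer 30 mm. Origin: the ball's centre, 65 mm from the screw's axis; y points along the bar to the screw. At the start it stands 6 to 43 degrees above level. Pressing the other ball down loosens the screw. The handle stays where it is left
- work: aluminium flat bar, 140 mm long, 12 mm thick, 45 mm high, on edge in the jaws with a few tenths of a mm of slack, resting on the vise's slide 110 mm above the bench: 13 mm stand above the jaws, 18 to 42 mm project past either end. Origin: centre of its underside; y along its length, z up. Loose, it slides at about 2 N; tight, it stays put
- file: flat file with a wooden handle, 265 mm long, 26 mm high, lying on the bench behind the vise. Origin on the bench under its middle, x towards its tip
- square: try square lying on the bench: wooden stock 100 mm long, 16 mm high, steel blade 150 mm long. Origin on the bench under the middle of the stock, x along the blade
- oilcan: steel oil can, 64 mm across, with a bent spout, 133 mm high. Origin: centre of its underside
There are look-alikes about, which are no part of the job. There is more than one size of the work; the one meant has the size given above.

How it is judged:
By the outcome, as a careful person would: the job done as asked, in the order asked, and still so for the second after the job is handed in, with the robot touching nothing.
It also fails if it takes over 64 s, if anything falls off the work surface, if the arm or the gripper's body presses on something with over 40 N, if the wrist force passes 120 N, or if a joint passes its speed limit or range.

## Working session

There is one attempt and no reset: what is moved stays moved. The work goes in short steps, Python scripts to look and compute and a shell command to move; the robot and the scene stay as the last step left them, time stands still between calls to the robot, and variables do not carry over. Pictures are saved under pics/ and viewed, and the job is handed in when it is done.

```bash
ls; mkdir -p pics; python3 - <<'E'
from cell import state, vision, arm, finder
import cv2
s=state();print(s['t'],s['tcp_pos'],s['ft_force'],s['width'],arm.nose_length)
for c in ['scene','side','wrist']:
    im,d=vision.read_camera(c);cv2.imwrite(f'pics/{c}0.png',im)
    k=vision.calibration(c);print(c,k)
    for n in ['vise','handle','grip','work']:
        if c=='wrist' : continue
        for f in (finder.landmark_of,):
            print(n,[(x['confidence'],x['point']) for x in f(c,n)][:4])
print(state()['t'])
E
```

```text
pics
0.0 [5.99465721e-01 9.41777311e-05 2.34598275e-01] [ 0.41050891  0.19042798 -0.49167163] 1.000226243134037 0.017
scene {'fovy': 48.16916711560241, 'cx': 317.0166812547958, 'cy': 247.4828781376827, 'k1': -0.11458617244070353, 'eye': array([1.10634335, 0.28214281, 0.73088902]), 'orientation': array([[-0.34424472,  0.66882809, -0.65891165],
       [ 0.938692  ,  0.23113779, -0.25579805],
       [-0.01878553, -0.70657222, -0.70739154]])}
vise [(0.73, [0.5498, 0.0932, -0.004])]
handle [(0.52, [0.5294, -0.0203, 0.0965])]
grip [(0.52, [0.5296, -0.0192, 0.098]), (0.46, [0.5886, -0.0309, 0.1268])]
work [(0.86, [0.3613, 0.136, 0.0009]), (0.7, [0.5604, 0.0957, 0.107]), (0.65, [0.7213, 0.0557, -0.0029])]
side {'fovy': 46.877070892018054, 'cx': 311.03528622801736, 'cy': 234.88485910870494, 'k1': 0.0019888503578318817, 'eye': array([0.12363659, 0.74554797, 0.66912581]), 'orientation': array([[-0.85088353, -0.30137808,  0.43031207],
       [-0.52535149,  0.48540615, -0.69884668],
       [ 0.00174094, -0.82070222, -0.57135352]])}
vise [(0.95, [0.5511, 0.0919, -0.0043])]
handle [(0.74, [0.5308, -0.0198, 0.0959])]
grip [(0.61, [0.5882, -0.0292, 0.1252])]
work [(0.83, [0.3631, 0.1349, 0.002]), (0.8, [0.7191, 0.0547, -0.0028]), (0.78, [0.5561, 0.0913, 0.112])]
wrist {'fovy': 59.20844564487961, 'cx': 318.5155323230427, 'cy': 245.37915459262604, 'k1': -0.09018918574550017, 'eye': array([0.60014699, 0.08259266, 0.38498339]), 'orientation': array([[ 9.99999794e-01,  4.26246678e-04, -4.80153996e-04],
       [ 2.64484787e-04, -9.54916589e-01, -2.96874112e-01],
       [-5.85048620e-04,  2.96873924e-01, -9.54916505e-01]])}
0.55
```

View pics/scene0.png

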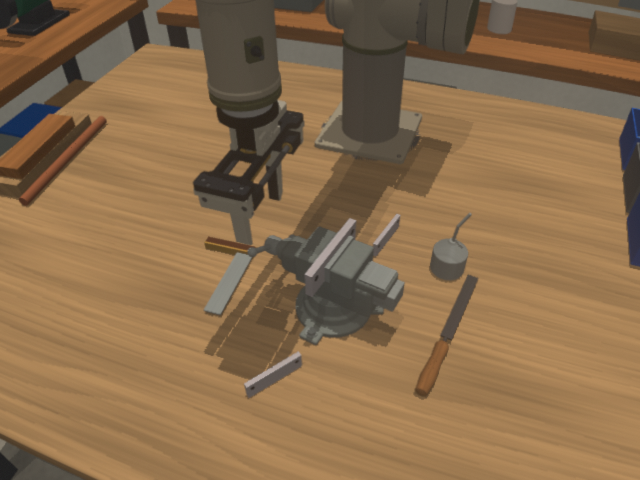

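View pics/side0.png

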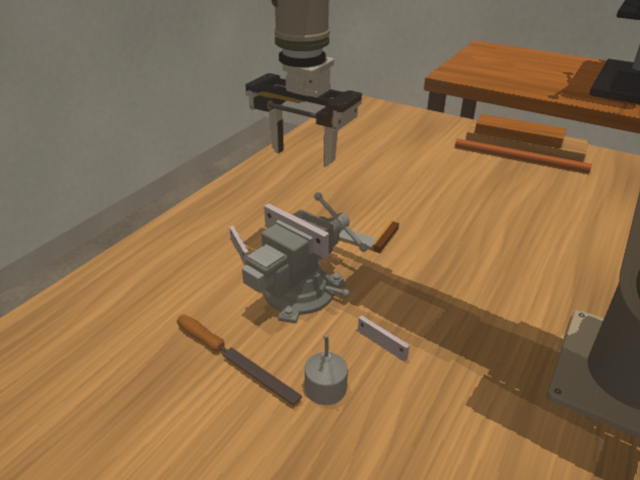

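View pics/wrist0.png

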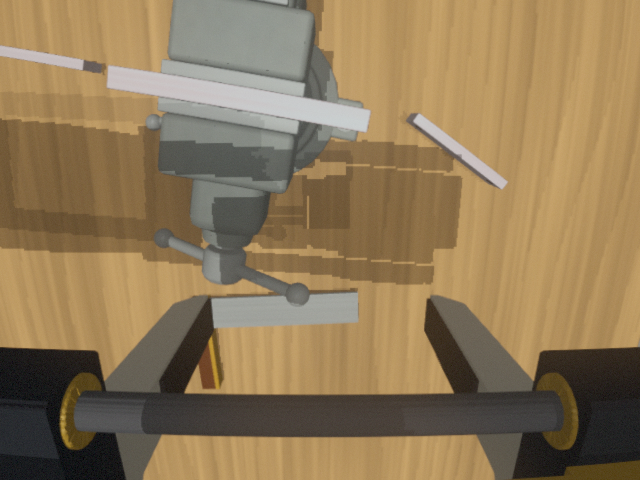

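The tightening ball is the one on the world +x side: wrist (297,294), scene (about 248,250). The other ball at wrist (163,238) would loosen the screw. The small ball at (153,122) belongs to the vise body.

For the bar, wrist (108–368, 75–122) is the long one in the jaws. The look-alikes lie on the bench at wrist (460,150) and (50,57). I'll measure and crop next.

```bash
cat > h.py <<'E'
from cell import state, vision, arm, finder
import cv2, numpy as np
def cloud(c):
    k=vision.calibration(c); im,d=vision.read_camera(c)
    f=240/np.tan(np.radians(k['fovy'])/2)
    K=np.array([[f,0,k['cx']],[0,f,k['cy']],[0,0,1]])
    v,u=np.mgrid[0:480,0:640]
    pts=np.stack([u,v],-1).reshape(-1,1,2).astype(np.float64)
    n=cv2.undistortPoints(pts,K,np.array([k['k1'],0,0,0,0.])).reshape(480,640,2)
    P=np.dstack([n[...,0]*d,n[...,1]*d,d])@np.array(k['orientation']).T+np.array(k['eye'])
    P[d==0]=np.nan
    return im,d,P
E
python3 - <<'E'
from h import *
im,d,P=cloud('wrist'); np.save('P.npy',P)
cv2.imwrite('pics/crop.png',cv2.resize(im[40:340,90:410],None,fx=2.4,fy=2,interpolation=cv2.INTER_CUBIC)[:600,:800])
for n,(u,v) in dict(ballR=(297,294),ballL=(163,238),head=(222,262)).items():
    print(n,P[v-3:v+4,u-3:u+4].reshape(-1,3).mean(0).round(4))
# bar top points
m=(P[...,2]>0.149)&(P[...,2]<0.165); m[200:]=False
q=P[m]; print(len(q),np.nanmedian(q[:,2]))
r=cv2.minAreaRect((q[:,:2]*1000).astype(np.float32)); print(r,cv2.boxPoints(r))
# fit sphere for ballR
for (u,v) in ((297,294),(163,238)):
    w=P[v-10:v+11,u-10:u+11].reshape(-1,3); c0=P[v,u]
    w=w[np.linalg.norm(w-c0,axis=1)<0.009]
    from scipy.optimize import least_squares
    s=least_squares(lambda c:np.linalg.norm(w-c,axis=1)-.008,c0-[0,0,.008],loss='soft_l1',f_scale=.001); print('sphere',s.x.round(4),s.cost,len(w))
E
```

```text
ballR [ 0.5862 -0.0278  0.1353]
ballL [ 0.4775 -0.0094  0.0697]
head [ 0.5332 -0.0148  0.1106]
6252 0.15528259988074
((557.648681640625, 91.95387268066406), (12.396810531616211, 139.99261474609375), 79.8774642944336) [[487.65256   98.154076]
 [625.466     73.54983 ]
 [627.6448    85.75367 ]
 [489.83136  110.35792 ]]
sphere [ 0.5858 -0.031   0.1281] 4.706556449246956e-05 392
sphere [ 0.4767 -0.0116  0.0631] 0.00016147606965693666 299
```

View pics/crop.png

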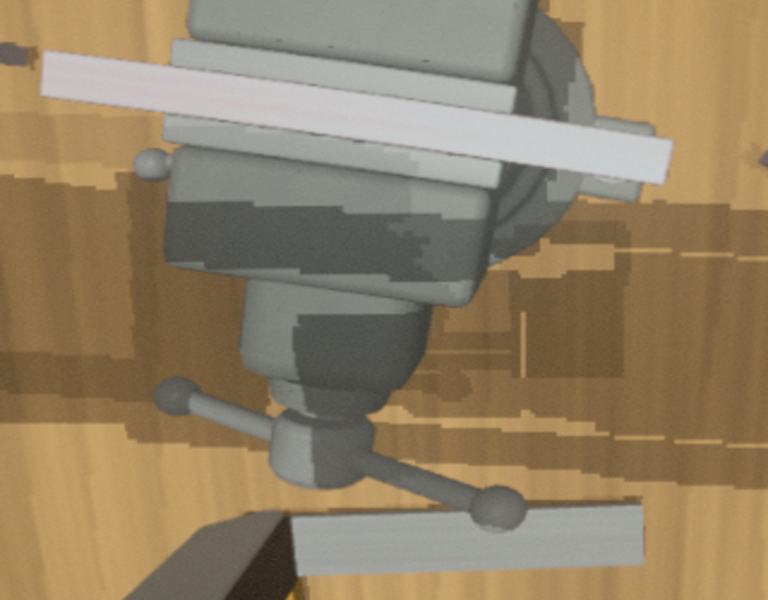

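The crop confirms the 140 × 12 mm bar in the jaws (ends at wrist (108,75) and (368,122)) and the raised right ball at (297,294), about 30° above level. The square's blade lies on the bench below that ball.

```bash
python3 - <<'E'
from h import *
s=state();print(s['t'],s['tcp_pos'],s['tool_rot'].round(3) if hasattr(s['tool_rot'],'round') else s['tool_rot'])
R=np.array(s['tool_rot']);print(R.T@(np.array([.596,-.033,.160])-s['tcp_pos'])*100)
E
```

```text
0.6 [6.00014973e-01 5.48108623e-06 2.35668995e-01] [[ 0.  1.  0.]
 [ 1. -0. -0.]
 [-0.  0. -1.]]
[-3.30033492 -0.40177222  7.56697791]
```

```bash
python3 -m creep '[[[-0.5,0,0],[0,0,0],0],[[-0.7,-0.1,0.5],[0,0,0],0],[[-0.7,-0.1,0.8],[0,0,0],0],[[-0.7,-0.1,1],[0,0,0],0],[[-0.7,-0.1,1],[0,0,0],0],[[0,0,1],[0,0,0],0],[[0,0,1],[0,0,0],0],[[0,0,1],[0,0,0],0],[[0,0,0.8],[0,0,0],0],[[0,0,0.5],[0,0,0],0]]' 20
```

```text
t: 1.6
tcp_pos: [0.5956, -0.0327, 0.1585]
tool_rot: [[-0.0, 1.0, -0.001], [1.0, 0.0, 0.0], [0.0, -0.001, -1.0]]
ft_force: [-0.5, 0.0, -0.3]
width: 0.188
```

```bash
python3 - <<'E'
from h import *
s=state();print(s['t'],s['tcp_pos'],s['ft_force'],s['width'])
for c in ['scene','wrist']:
    im,d,P=cloud(c)
    cv2.imwrite('pics/%s1.png'%c,cv2.resize(im[120:360,140:460],None,fx=2.4,fy=2.4) if c=='scene' else im)
E
```

```text
1.6 [ 0.59564578 -0.03266348  0.15847079] [-0.47239102  0.03291508 -0.29999393] 0.18754059340379475
```

View pics/scene1.png

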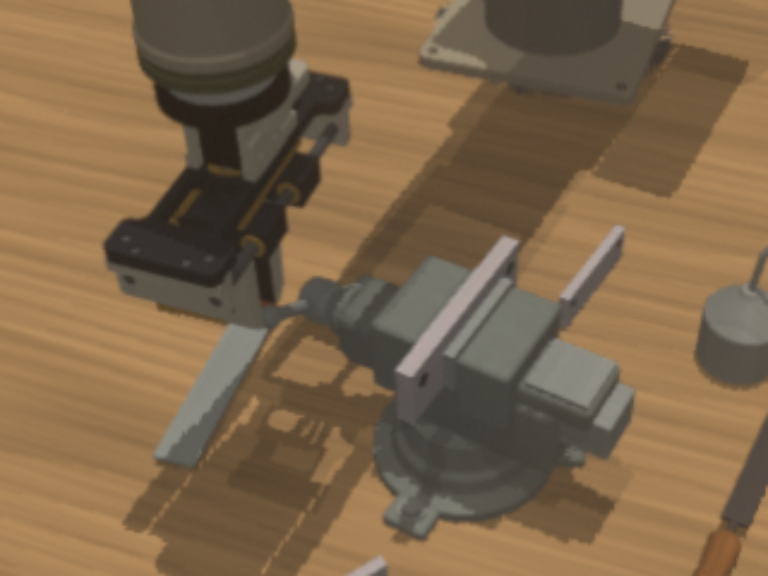

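View pics/wrist1.png

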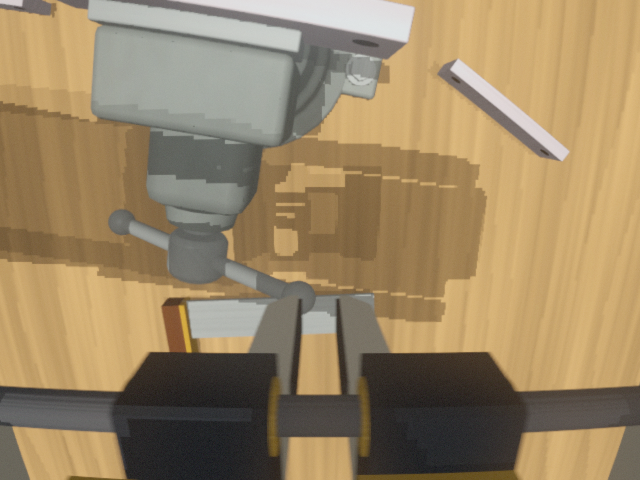

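```bash
python3 -m creep '[[[0,0,0],[0,0,0],0],[[0,0,0],[0,0,0],0],[[0,0,0],[0,0,0],0],[[0,0,0.1],[0,0,0],0],[[0,0,0.15],[0,0,0],0],[[0,0,0.15],[0,0,0],0],[[0,0,0.15],[0,0,0],0],[[0,0,0.15],[0,0,0],0],[[0,0,0.15],[0,0,0],0],[[0,0,0.15],[0,0,0],0]]'; python3 - <<'E'
from h import *
im,d,P=cloud('wrist')
cv2.imwrite('pics/wrist2.png',cv2.resize(im[200:400,200:440],None,fx=3,fy=3))
E
```

```text
t: 2.7
tcp_pos: [0.5963, -0.0331, 0.1499]
tool_rot: [[0.0, 1.0, 0.001], [1.0, -0.0, -0.0], [-0.0, 0.001, -1.0]]
ft_force: [0.1, -0.7, 5.2]
width: 0.004
```

View pics/wrist2.png

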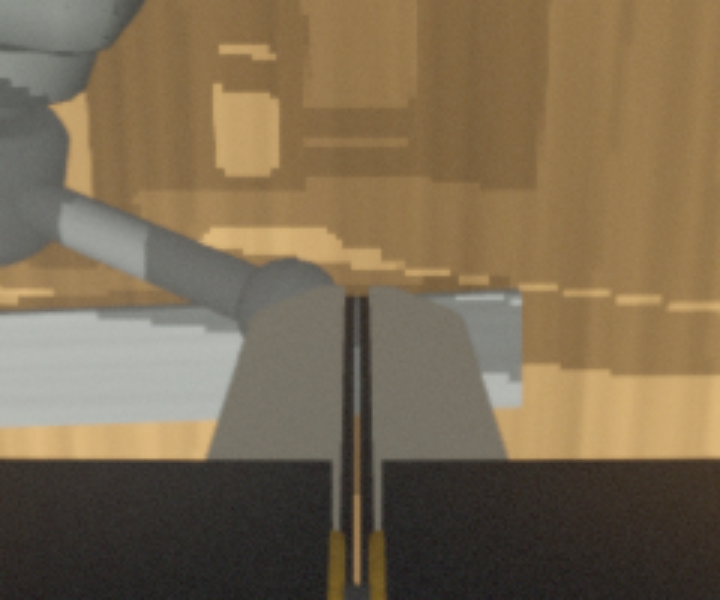

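The tips taper, so the ball at crop (290,300) sits under the outer edge of the left finger. I'll lift slightly, re-centre and go on.

```bash
python3 -m creep '[[[0,0,-0.2],[0,0,0],0],[[0,-0.3,-0.1],[0,0,0],0],[[0,-0.3,0],[0,0,0],0],[[0,0,0.2],[0,0,0],0],[[0,0,0.15],[0,0,0],0],[[0,0.05,0.2],[0,0,0],0],[[0,0.05,0.2],[0,0,0],0],[[0,0.05,0.2],[0,0,0],0],[[0,0.05,0.2],[0,0,0],0],[[0,0.05,0.2],[0,0,0],0]]'
```

```text
t: 3.75
tcp_pos: [0.595, -0.0336, 0.1411]
tool_rot: [[0.0, 1.0, 0.006], [1.0, -0.0, -0.001], [-0.001, 0.006, -1.0]]
ft_force: [5.3, -1.7, 6.4]
width: 0.004
```

```bash
python3 - <<'E'
from h import *
im,d,P=cloud('wrist')
cv2.imwrite('pics/wrist3.png',cv2.resize(im[200:400,200:440],None,fx=3,fy=3))
im,d,P=cloud('scene')
cv2.imwrite('pics/scene3.png',cv2.resize(im[180:340,160:360],None,fx=3.6,fy=3.6))
s=state();print(s['tcp_pos'],s['ft_force'])
E
```

```text
[ 0.59447265 -0.03348051  0.14055607] [ 3.8787477  -1.23767928  4.23400774]
```

View pics/wrist3.png

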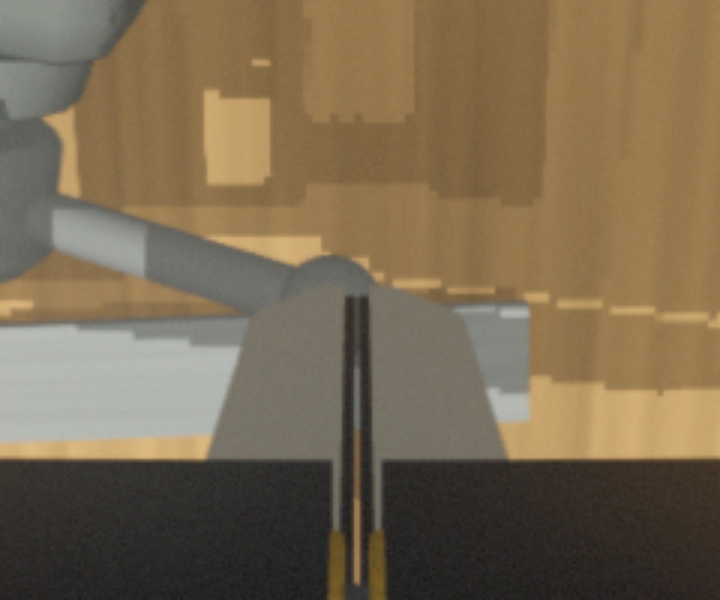

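View pics/scene3.png

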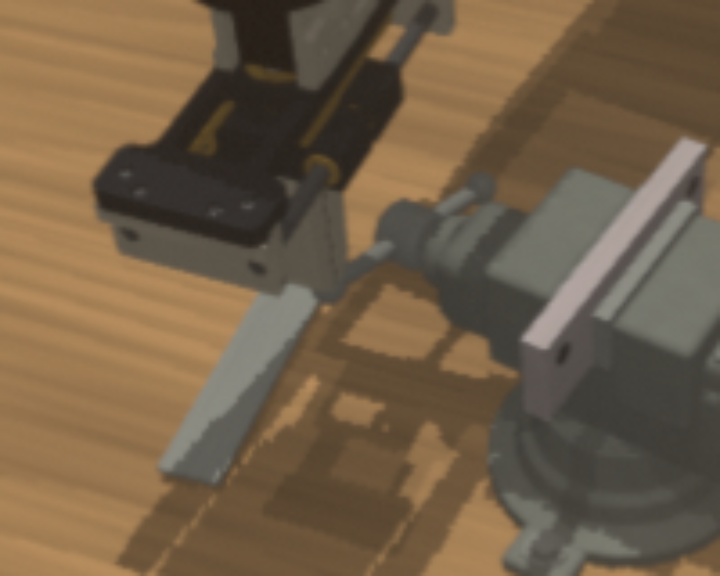

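```bash
python3 -m creep '[[[0,0.1,0.1],[0,0,0],0],[[0,0.1,0.15],[0,0,0],0],[[0,0.05,0.15],[0,0,0],0],[[0,0.05,0.15],[0,0,0],0],[[0,0.05,0.15],[0,0,0],0],[[0,0.02,0.15],[0,0,0],0],[[0,0.02,0.15],[0,0,0],0],[[0,0.01,0.1],[0,0,0],0],[[0,0,0.1],[0,0,0],0],[[0,0,0],[0,0,0],0]]'
```

```text
t: 4.85
tcp_pos: [0.5968, -0.0331, 0.1273]
tool_rot: [[0.0, 1.0, 0.001], [1.0, -0.0, -0.0], [-0.0, 0.001, -1.0]]
ft_force: [3.8, -0.9, 4.6]
width: 0.001
```

```bash
python3 -m creep '[[[0,0.05,0.05],[0,0,0],0],[[0,0.05,0.05],[0,0,0],0],[[0,0.05,0.05],[0,0,0],0],[[0,0,0.05],[0,0,0],0],[[0,0,0.05],[0,0,0],0],[[0,0,0.05],[0,0,0],0],[[0,0,0],[0,0,0],0],[[0,0,0],[0,0,0],0],[[0,0,0],[0,0,0],0],[[0,0,0],[0,0,0],0]]'
```

```text
t: 5.85
tcp_pos: [0.5978, -0.033, 0.124]
tool_rot: [[0.0, 1.0, -0.001], [1.0, -0.0, 0.0], [0.0, -0.001, -1.0]]
ft_force: [0.3, -2.0, 4.1]
width: 0.002
```

```bash
python3 -m creep '[[[0,0,0.05],[0,0,0],0],[[0,0,0.05],[0,0,0],0],[[0,0,0.05],[0,0,0],0],[[0,0,0.05],[0,0,0],0],[[0,0,0.05],[0,0,0],0],[[0,0,0.05],[0,0,0],0],[[0,0,0],[0,0,0],0],[[0,0,0],[0,0,0],0],[[0,0,0],[0,0,0],0],[[0,0,0],[0,0,0],0]]'
```

```text
t: 6.85
tcp_pos: [0.5981, -0.033, 0.1212]
tool_rot: [[-0.0, 1.0, 0.0], [1.0, 0.0, -0.0], [-0.0, 0.0, -1.0]]
ft_force: [0.7, -1.5, 3.7]
width: 0.003
```

```bash
python3 -m creep '[[[0,0,0.05],[0,0,0],0],[[0,0,0.05],[0,0,0],0],[[0,0,0.05],[0,0,0],0],[[0,0,0.05],[0,0,0],0],[[0,0,0.05],[0,0,0],0],[[0,0,0.05],[0,0,0],0],[[0,0,0],[0,0,0],0],[[0,0,0],[0,0,0],0],[[0,0,0],[0,0,0],0],[[0,0,0],[0,0,0],0]]'
```

```text
t: 7.85
tcp_pos: [0.5981, -0.0329, 0.1182]
tool_rot: [[-0.0, 1.0, 0.0], [1.0, 0.0, 0.0], [0.0, 0.0, -1.0]]
ft_force: [4.3, -2.6, 4.1]
width: 0.003
```

```bash
python3 -m creep '[[[0,0,0.05],[0,0,0],0],[[0,0,0.05],[0,0,0],0],[[0,0,0.05],[0,0,0],0],[[0,0,0.05],[0,0,0],0],[[0,0,0.05],[0,0,0],0],[[0,0,0.05],[0,0,0],0],[[0,0,0],[0,0,0],0],[[0,0,0],[0,0,0],0],[[0,0,0],[0,0,0],0],[[0,0,0],[0,0,0],0]]'
```

```text
t: 8.85
tcp_pos: [0.5979, -0.0329, 0.115]
tool_rot: [[-0.0, 1.0, -0.0], [1.0, 0.0, 0.0], [0.0, -0.0, -1.0]]
ft_force: [3.0, -2.2, 4.8]
width: 0.006
```

```bash
python3 -m creep '[[[0,0,0.05],[0,0,0],0],[[0,0,0.05],[0,0,0],0],[[0,0,0.05],[0,0,0],0],[[0,0,0.05],[0,0,0],0],[[0,0,0.05],[0,0,0],0],[[0,0,0.05],[0,0,0],0],[[0,0,0],[0,0,0],0],[[0,0,0],[0,0,0],0],[[0,0,0],[0,0,0],0],[[0,0,0],[0,0,0],0]]'
```

```text
t: 9.85
tcp_pos: [0.5982, -0.033, 0.1131]
tool_rot: [[-0.0, 1.0, 0.0], [1.0, 0.0, -0.0], [-0.0, 0.0, -1.0]]
ft_force: [0.2, -0.3, 11.6]
width: 0.006
```

The screw has bitten (11.6 N). I'll add a little more.

```bash
python3 -m creep '[[[0,0,0.02],[0,0,0],0],[[0,0,0.02],[0,0,0],0],[[0,0,0.02],[0,0,0],0],[[0,0,0],[0,0,0],0],[[0,0,0],[0,0,0],0],[[0,0,0],[0,0,0],0],[[0,0,0],[0,0,0],0],[[0,0,0],[0,0,0],0],[[0,0,0],[0,0,0],0],[[0,0,0],[0,0,0],0]]'; python3 - <<'E'
from h import *
im,d=vision.read_camera('wrist');s=state();print(s['tcp_pos'],s['ft_force'],np.linalg.norm(s['ft_force']))
cv2.imwrite('pics/wrist4.png',cv2.resize(im[200:400,200:440],None,fx=3,fy=3))
E
```

```text
t: 10.85
tcp_pos: [0.5982, -0.0329, 0.1127]
tool_rot: [[-0.0, 1.0, 0.001], [1.0, 0.0, -0.0], [-0.0, 0.001, -1.0]]
ft_force: [-0.3, -0.1, 12.9]
width: 0.004
[ 0.59822935 -0.03296762  0.11276339] [-0.39516243 -1.33039454 12.42547494] 12.502740913543198
```

View pics/wrist4.png

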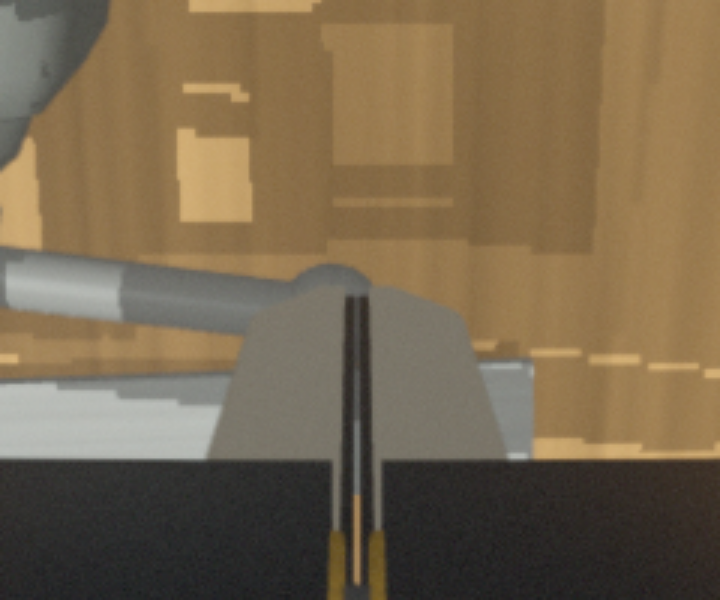

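The ball is still under the left finger's tip (crop (330,285)), at 12.5 N. I'll add about 2.5 N.

```bash
python3 -m creep '[[[0,0,0.02],[0,0,0],0],[[0,0,0.02],[0,0,0],0],[[0,0,0.02],[0,0,0],0],[[0,0,0.02],[0,0,0],0],[[0,0,0],[0,0,0],0],[[0,0,0],[0,0,0],0],[[0,0,0],[0,0,0],0],[[0,0,0],[0,0,0],0],[[0,0,0],[0,0,0],0],[[0,0,0],[0,0,0],0]]'
```

```text
t: 11.9
tcp_pos: [0.5983, -0.033, 0.1123]
tool_rot: [[-0.0, 1.0, 0.001], [1.0, 0.0, -0.0], [-0.0, 0.001, -1.0]]
ft_force: [-1.7, -1.2, 14.1]
width: 0.008
```

```bash
python3 -m creep '[[[0,0,0.02],[0,0,0],0],[[0,0,0.02],[0,0,0],0],[[0,0,0],[0,0,0],0],[[0,0,0],[0,0,0],0],[[0,0,0],[0,0,0],0],[[0,0,0],[0,0,0],0],[[0,0,0],[0,0,0],0],[[0,0,0],[0,0,0],0],[[0,0,0],[0,0,0],0],[[0,0,0],[0,0,0],0]]'; python3 -m creep '[[[0,0,0],[0,0,0],0],[[0,0,0],[0,0,0],0],[[0,0,0],[0,0,0],0],[[0,0,0],[0,0,0],0],[[0,0,0],[0,0,0],0],[[0,0,0],[0,0,0],0],[[0,0,0],[0,0,0],0],[[0,0,0],[0,0,0],0],[[0,0,0],[0,0,0],0],[[0,0,0],[0,0,0],0]]'
```

```text
t: 12.9
tcp_pos: [0.5983, -0.033, 0.1121]
tool_rot: [[-0.0, 1.0, 0.001], [1.0, 0.0, -0.0], [-0.0, 0.001, -1.0]]
ft_force: [-1.8, -1.1, 16.4]
width: 0.004
t: 13.9
tcp_pos: [0.5983, -0.033, 0.1121]
tool_rot: [[-0.0, 1.0, 0.001], [1.0, 0.0, -0.0], [-0.0, 0.001, -1.0]]
ft_force: [-2.9, -1.4, 17.2]
width: 0.006
```

```bash
python3 - <<'E'
from h import *
F=[]
for i in range(8):
    vision.read_camera('side');s=state();F.append(s['ft_force'])
F=np.array(F);print(F.round(1),F.mean(0),s['t'],s['tcp_pos'])
E
```

```text
[[-2.5 -1.5 15.5]
 [-2.1 -0.5 16.5]
 [-1.9 -0.5 16.7]
 [-1.6 -1.2 16.2]
 [-2.5 -0.8 16.6]
 [-1.8 -0.6 16.5]
 [-2.4 -0.4 15.6]
 [-2.8 -0.5 15.9]] [-2.20619427 -0.73543814 16.19180414] 14.3 [ 0.59835018 -0.03296127  0.11208882]
```

```bash
for i in 1; do python3 -m creep '[[[0,0,0],[0,0,0],0],[[0,0,0],[0,0,0],0],[[0,0,0],[0,0,0],0],[[0,0,0],[0,0,0],0],[[0,0,0],[0,0,0],0],[[0,0,0],[0,0,0],0],[[0,0,0],[0,0,0],0],[[0,0,0],[0,0,0],0],[[0,0,0],[0,0,0],0],[[0,0,0],[0,0,0],0]]';  python3 -m creep '[[[0,0,0],[0,0,0],0],[[0,0,0],[0,0,0],0],[[0,0,0],[0,0,0],0],[[0,0,0],[0,0,0],0],[[0,0,0],[0,0,0],0],[[0,0,0],[0,0,0],0],[[0,0,0],[0,0,0],0],[[0,0,0],[0,0,0],0],[[0,0,0],[0,0,0],0],[[0,0,0],[0,0,0],0]]'; done
```

```text
t: 15.3
tcp_pos: [0.5983, -0.033, 0.1121]
tool_rot: [[-0.0, 1.0, 0.001], [1.0, 0.0, -0.0], [-0.0, 0.001, -1.0]]
ft_force: [-2.1, -0.7, 16.2]
width: 0.004
t: 16.3
tcp_pos: [0.5983, -0.033, 0.1121]
tool_rot: [[-0.0, 1.0, 0.001], [1.0, 0.0, -0.0], [-0.0, 0.001, -1.0]]
ft_force: [-2.9, -0.8, 16.3]
width: 0.004
```

The hold is done: roughly 16 N for over 4 s with no motion. Now I'll lift and turn the tool so its flat narrow side faces the bar's +x end.

```bash
python3 -m creep '[[[0,0,-0.2],[0,0,0],0],[[0,0,-0.4],[0,0,0],0],[[0,0,-1],[0,0,0],0],[[0,0,-1.5],[0,0,-0.14],0],[[0,0,-1.5],[0,0,-0.14],0],[[0,0,-1.5],[0,0,-0.14],0],[[0,0,-1.5],[0,0,-0.14],0],[[0,0,-1.2],[0,0,-0.14],0],[[0,0,-1],[0,0,-0.14],0],[[0,0,-0.5],[0,0,-0.14],0]]'; python3 - <<'E'
from h import *
im,d,P=cloud('scene'); cv2.imwrite('pics/scene5.png',cv2.resize(im[150:350,160:460],None,fx=2.5,fy=2.5))
im,d,P=cloud('wrist'); cv2.imwrite('pics/wrist5.png',im)
m=(P[...,2]>0.149)&(P[...,2]<0.165)
n,l,st,_=cv2.connectedComponentsWithStats(m.astype(np.uint8))
for i in range(1,n):
    if st[i,4]>1000:
        q=P[l==i]; r=cv2.minAreaRect((q[:,:2]*1000).astype(np.float32)); print(st[i],r,cv2.boxPoints(r),np.median(q[:,2]))
s=state();print(s['tcp_pos'],np.round(s['tool_rot'],3),s['ft_force'],s['joints'])
E
```

```text
t: 17.3
tcp_pos: [0.5974, -0.0327, 0.2138]
tool_rot: [[-0.834, 0.552, -0.001], [0.552, 0.834, 0.0], [0.002, -0.0, -1.0]]
ft_force: [0.5, 0.5, -0.4]
width: 0.007
[ 451    0   92  215 6335] ((572.1873779296875, 89.11683654785156), (13.361760139465332, 110.18701934814453), 79.82372283935547) [[516.7802    92.27482 ]
 [625.2338    72.80729 ]
 [627.59454   85.958855]
 [519.1409   105.426384]] 0.15507062143828207
[ 0.59758799 -0.03271347  0.21364907] [[-0.832  0.555 -0.001]
 [ 0.555  0.832  0.   ]
 [ 0.001 -0.    -1.   ]] [ 0.72626639 -0.36301773 -0.09678081] [-1.40473316e-01  1.37775911e-01  1.52028484e+00  2.17542502e-04
  1.48446409e+00 -1.12298440e+00]
```

View pics/scene5.png

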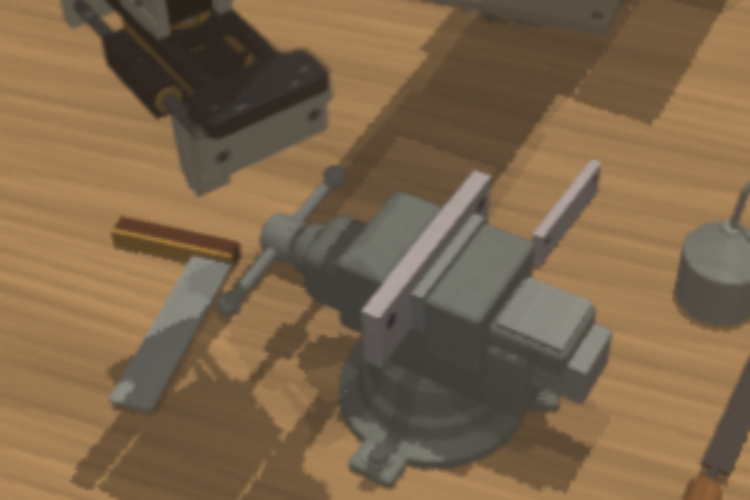

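View pics/wrist5.png

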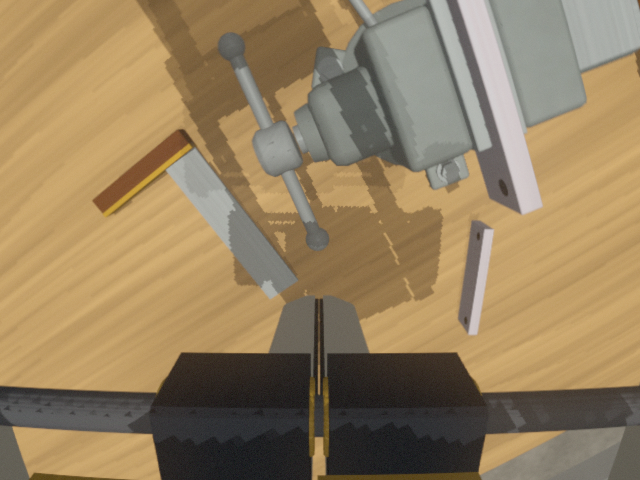

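```bash
python3 -m creep '[[[0,0,0],[0,0,-0.14],0],[[0,0,0],[0,0,-0.14],0],[[-0.6,0.5,0],[0,0,-0.132],0],[[-0.6,1.5,0],[0,0,0],0],[[-0.6,2,0],[0,0,0],0],[[-0.6,2,0],[0,0,0],0],[[-0.6,2,0],[0,0,0],0],[[-0.5,1.8,0],[0,0,0],0],[[-0.4,1.2,0],[0,0,0],0],[[0,0.5,0],[0,0,0],0]]'; python3 - <<'E'
from h import *
im,d,P=cloud('wrist'); cv2.imwrite('pics/wrist6.png',im)
s=state();R=np.array(s['tool_rot']);print(R.round(3))
print('to end face centre at z .150', R.T@(np.array([.6264,.0795,.150])-s['tcp_pos'])*100)
m=(P[...,2]>0.149)&(P[...,2]<0.165)
n,l,st,_=cv2.connectedComponentsWithStats(m.astype(np.uint8))
for i in range(1,n):
    if st[i,4]>1000:
        q=P[l==i]; r=cv2.minAreaRect((q[:,:2]*1000).astype(np.float32)); print(st[i],r,cv2.boxPoints(r),np.median(q[:,2]))
E
```

```text
t: 18.4
tcp_pos: [0.6575, 0.0738, 0.2128]
tool_rot: [[-0.984, 0.179, -0.001], [0.179, 0.984, 0.0], [0.001, -0.0, -1.0]]
ft_force: [-0.4, -0.1, -0.9]
width: 0.004
[[-0.984  0.178 -0.001]
 [ 0.178  0.984  0.   ]
 [ 0.001  0.    -1.   ]]
to end face centre at z .150 [ 3.13903933e+00 -2.35390242e-03  6.29293651e+00]
[ 306    0   28  221 5660] ((575.9854736328125, 88.62676239013672), (12.382821083068848, 102.3724365234375), 79.74644470214844) [[524.5146    91.645615]
 [625.25214   73.42285 ]
 [627.45636   85.60791 ]
 [526.7188   103.83067 ]] 0.15525505921176436
```

View pics/wrist6.png

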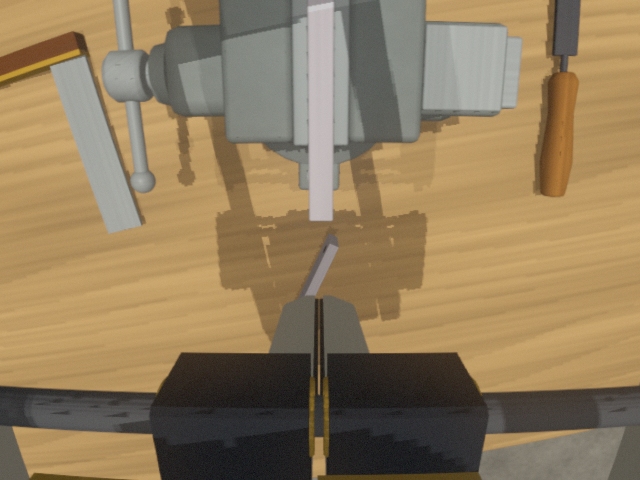

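The bar's end (320,215) is straight ahead of the closed fingers (320,300). I'll descend and then approach.

```bash
python3 -m creep '[[[0,0,0.5],[0,0,0],0],[[0,0,1],[0,0,0],0],[[0,0,1],[0,0,0],0],[[0,0,1],[0,0,0],0],[[0,0,1],[0,0,0],0],[[0,0,1],[0,0,0],0],[[0.4,0,0.8],[0,0,0],0],[[0.5,0,0],[0,0,0],0],[[0.5,0,0],[0,0,0],0],[[0.4,0,0],[0,0,0],0]]'; python3 -m creep '[[[0,0,0],[0,0,0],0],[[0.05,0,0],[0,0,0],0],[[0.05,0,0],[0,0,0],0],[[0.05,0,0],[0,0,0],0],[[0.05,0,0],[0,0,0],0],[[0,0,0],[0,0,0],0],[[0,0,0],[0,0,0],0],[[0,0,0],[0,0,0],0],[[0,0,0],[0,0,0],0],[[0,0,0],[0,0,0],0]]'
```

```text
t: 19.45
tcp_pos: [0.6394, 0.0758, 0.1511]
tool_rot: [[-0.984, 0.178, 0.001], [0.178, 0.984, 0.0], [-0.001, 0.0, -1.0]]
ft_force: [-0.6, -0.8, 0.5]
width: 0.002
t: 20.45
tcp_pos: [0.6376, 0.0759, 0.1503]
tool_rot: [[-0.984, 0.178, -0.0], [0.178, 0.984, 0.0], [0.0, -0.0, -1.0]]
ft_force: [-0.1, -0.5, -0.4]
width: 0.007
```

```bash
python3 -m creep '[[[0.04,0,0],[0,0,0],0],[[0.04,0,0],[0,0,0],0],[[0.04,0,0],[0,0,0],0],[[0.04,0,0],[0,0,0],0],[[0.04,0,0],[0,0,0],0],[[0.04,0,0],[0,0,0],0],[[0,0,0],[0,0,0],0],[[0,0,0],[0,0,0],0],[[0,0,0],[0,0,0],0],[[0,0,0],[0,0,0],0]]'
```

```text
t: 21.45
tcp_pos: [0.6352, 0.0763, 0.1503]
tool_rot: [[-0.984, 0.178, -0.0], [0.178, 0.984, -0.0], [0.0, -0.0, -1.0]]
ft_force: [0.2, 0.3, -0.7]
width: 0.003
```

```bash
python3 -m creep '[[[0.03,0,0],[0,0,0],0],[[0.03,0,0],[0,0,0],0],[[0.03,0,0],[0,0,0],0],[[0.03,0,0],[0,0,0],0],[[0.03,0,0],[0,0,0],0],[[0,0,0],[0,0,0],0],[[0,0,0],[0,0,0],0],[[0,0,0],[0,0,0],0],[[0,0,0],[0,0,0],0],[[0,0,0],[0,0,0],0]]'
```

```text
t: 22.45
tcp_pos: [0.635, 0.0763, 0.1504]
tool_rot: [[-0.984, 0.178, 0.003], [0.178, 0.984, -0.0], [-0.003, 0.0, -1.0]]
ft_force: [8.1, -0.8, -3.6]
width: 0.006
```

```bash
python3 - <<'E'
from h import *
F=[]
for i in range(6):
    vision.read_camera('side');s=state();F.append(s['ft_force'])
F=np.array(F);print(F.round(1),F.mean(0),F.mean(0)@np.array(s['tool_rot']),s['t'],s['tcp_pos'])
E
python3 -m creep '[[[0,0,0],[0,0,0],0],[[0,0,0],[0,0,0],0],[[0,0,0],[0,0,0],0],[[0,0,0],[0,0,0],0],[[0,0,0],[0,0,0],0],[[0,0,0],[0,0,0],0],[[0,0,0],[0,0,0],0],[[0,0,0],[0,0,0],0],[[0,0,0],[0,0,0],0],[[0,0,0],[0,0,0],0]]'
```

```text
[[ 7.9  0.5 -5.1]
 [ 9.4 -0.8 -4.9]
 [ 8.3 -0.6 -3.9]
 [ 8.  -1.5 -4.8]
 [ 7.5 -0.7 -4.8]
 [ 8.2 -0.5 -4.5]] [ 8.19981033 -0.60139144 -4.66054717] [-8.1632412   0.86700873  4.68284636] 22.75 [0.63494365 0.07634896 0.15040609]
t: 23.75
tcp_pos: [0.635, 0.0764, 0.1504]
tool_rot: [[-0.984, 0.178, 0.003], [0.178, 0.984, -0.0], [-0.003, 0.0, -1.0]]
ft_force: [8.5, -0.8, -4.2]
width: 0.004
```

8.2 N axial has been held for over 1 s with no slip. Backing off, then up.

```bash
python3 -m creep '[[[-0.1,0,0],[0,0,0],0],[[-0.3,0,0],[0,0,0],0],[[-0.6,0,0],[0,0,0],0],[[-1,0,0],[0,0,0],0],[[-1,0,-0.3],[0,0,0],0],[[0,0,-1],[0,0,0],0],[[0,0,-1.5],[0,0,0],0],[[0,0,-1.5],[0,0,0],0],[[0,0,-1.2],[0,0,0],0],[[0,0,-0.5],[0,0,0],0]]'; python3 - <<'E'
from h import *
im,d,P=cloud('wrist'); cv2.imwrite('pics/wrist7.png',im)
s=state();print(s['t'],s['tcp_pos'],s['ft_force'])
m=(P[...,2]>0.149)&(P[...,2]<0.165)
n,l,st,_=cv2.connectedComponentsWithStats(m.astype(np.uint8))
for i in range(1,n):
    if st[i,4]>1000:
        q=P[l==i]; r=cv2.minAreaRect((q[:,:2]*1000).astype(np.float32)); print(st[i],cv2.boxPoints(r),np.median(q[:,2]))
im,d,P=cloud('scene'); cv2.imwrite('pics/scene7.png',im)
print([(x['confidence'],x['point']) for x in finder.landmark_of('scene','grip')])
E
```

```text
t: 24.75
tcp_pos: [0.6642, 0.0714, 0.2136]
tool_rot: [[-0.984, 0.178, 0.004], [0.178, 0.984, 0.0], [-0.004, 0.001, -1.0]]
ft_force: [-0.3, -0.1, 0.6]
width: 0.003
24.8 [0.66424619 0.07135219 0.21352101] [0.08878535 0.05013304 1.15222839]
[ 309    0   28  207 5302] [[531.8977    90.43005 ]
 [625.3142    73.35785 ]
 [627.5359    85.514404]
 [534.1194   102.58661 ]] 0.1552393105251244
[(0.64, [0.561, 0.0965, 0.1068]), (0.52, [0.5965, -0.0338, 0.091])]
```

View pics/scene7.png

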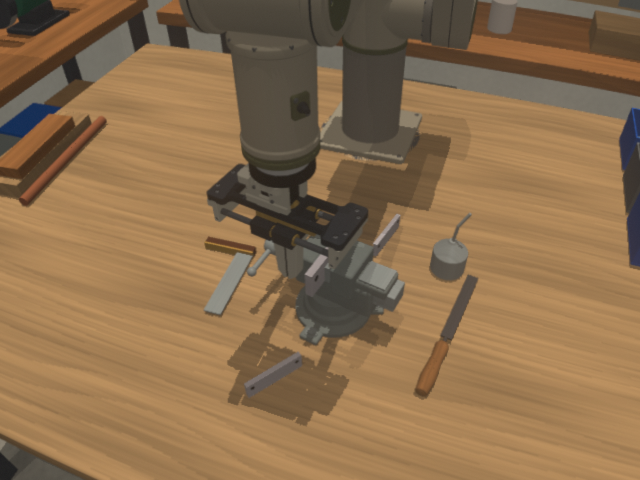

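View pics/wrist7.png

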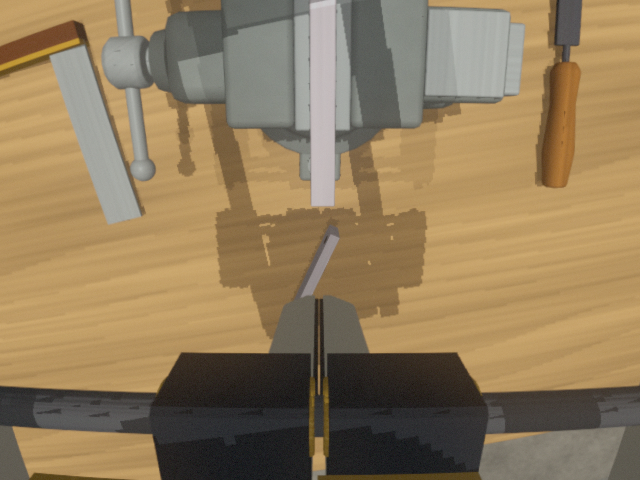

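Bar end (322,205) is in the same place (within 0.1 mm), the tightening ball at (143,170) stays down, and the file, square and oil can lie where they did. The tool is clear, so I'll hand in.

```bash
python3 -c "
from cell import arm,state
print(arm.sign_off(), state()['t'])"
```

```text
the job is handed in; nothing more can be done
the job is handed in; nothing more can be done
```

The bar is clamped in the vise and held under the check push. I handed the job in at about 25 s of the 64 s allowed, with the robot clear of everything.

- **Tightening:** I pressed the tightening ball down from about 30° above level, and the screw bit at roughly 6° below. I then leaned on the ball for over 4 s at 14 to 17 N, about 16 N for most of it. That is slightly above the 15 N asked. For the last 3.4 s the tool did not move, so the handle did not turn, and no reading came near 25 N.
- **First contact:** The ball was at first only under the edge of one finger, so I lifted and re-centred before going on. There was also up to 5 N of sideways rubbing on the ball on the way down.
- **Slip check:** I pushed the bar's end along its length with about 8.2 N for well over a second. With friction the total was about 9.5 N. The tool stayed still, and the bar's end measured the same before and after to within 0.1 mm.
- **Last look:** The handle's ball was still down, and the file, square and oil can looked undisturbed. One finder result for the ball pointed at the bar instead; its second guess matched where the ball should be.

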